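Find and hold the recessed reset plunger

TASK

Under one of the two round holes in the incubator's cover sits its springy reset plunger; under the other sits a stiff plug that looks the same and must not be forced in. Draw the reset pin from its stand, feel down the holes with its tip to find the one that gives under a light push, and press that plunger all the way down to its stop. Finish while still gripping the pin and holding the plunger fully down, and do not knock the beaker about.

Things in the scene. Friction and masses are not known exactly. Their poses are not given: they have to be found in the camera images.
- instrument: Dry-block incubator, fixed, a white case 200 x 180 mm with a flat grey cover whose top is 70 mm above the worktop. Origin: centre of its underside; z up, -x is its front (dark display and knob), +y is to the left for someone looking at its front. The two holes lie side by side in the front half of the cover, at (-50, +40) and (-50, -40) mm in x, y. On the rear half of the cover stands an aluminium heating block, 18 mm high, from x = +3 to +87 mm.
- hole_a (a point): Centre of the hole at the instrument's +y side, at the height of the cover's top. Hole 16 mm across through the 10 mm thick cover, its mouth flared by 3 mm all round, with a thin dark ring about it. 12 to 24 mm below the cover's top lies the flat white face, 22 mm across, of either the plunger or the plug: they look alike, and which is under which hole, and how deep each lies, changes from start to start.
- hole_b (a point): Centre of the like hole at the instrument's -y side, at the height of the cover's top.
- plunger (a joint): How far the reset plunger is pressed down, m: 0 free, 0.006 fully down at its stop. It starts to give at about 4 N and takes about 7 N to reach the stop; it springs back when let go.
- plug (a joint): How far the stiff plug is pressed in, m: it starts at 0, takes 4 N to start and then about 10 N more for each 1 mm; it must never go in 3 mm (about 34 N).
- pin: Reset pin, 125 mm long, 40 g, standing upright in its stand at the start. Origin: centre of its flat tip at the lower end; z runs up along the pin. Steel shaft 8 mm in diameter for the lower 70 mm, then a round black grip 16 mm in diameter from 70 to 125 mm above the tip.
- pin_grip (a point): Middle of the pin's black grip, on its axis, 97.5 mm above the tip.
- stand: Pin stand, fixed, a grey block 64 x 64 x 45 mm on a foot 80 x 80 mm. Origin: centre of its underside. A vertical hole 10 mm across and 35 mm deep in the middle of its top takes the pin's shaft; the pin's tip starts 10 mm above the worktop, so its top stands 135 mm above it.
- beaker: Clear plastic beaker, loose, 73 mm across and 92 mm high, a bystander to be left alone. Origin: centre of its underside.
There are look-alikes about, which are no part of the job. Of the things that look like the pin, the largest one is meant.

How it is judged:
By the outcome, as a careful person would: the job done as asked, in the order asked, and still so for the second after the job is handed in, while the arm keeps its last pose, push and grip.
It also fails if it takes over 48 s, if anything falls off the work surface, if the arm or the gripper's body presses on something with over 40 N, if the wrist force passes 120 N, or if a joint passes its speed limit or range.

ROBOT

A 6-joint arm with a two-finger parallel gripper is mounted at the origin on the work surface; the furniture and walls round the work are solid. World frame = base frame: x ahead of the robot, y to its left, z up, the work surface at z = 0. Lengths are in mm, angles in rad, forces in N, time in s.
With the tool pointing down it reaches from about 350 to 875 mm from the base axis. Payload 4.2 kg.
Tool frame: the origin (TCP) lies between the finger pads; the fingertips stand 22 mm ahead of it and the grasp point (between the pads) lies 3 mm ahead of it (bot.tcp_to_tips is the distance from the TCP to the fingertips, in mm); z points along the fingers, y is the direction in which the jaws open and shut (so a half turn about z gives the same grasp; the last joint's range is limited). The gripper opens to 87 mm and grips with 3 to 60 N. Pads are 19 mm wide; open, the fingers measure 117 mm over their backs; the gripper's body (75 mm by 190 mm) begins 51 mm behind the grasp point.
Start: joints at [0.259, 0.385, 0.008, 0, -1.194, -0.259], TCP at [624.979, 0.025, 244.55] pointing down, gripper open.
Joint ranges: [-3.14, 3.14], [-1.21, 2.06], [-1.07, 1.41], [-3.16, 2.05], [-2.99, -0.16], [-3.1, 3.1]. Speed limits (rad/s): [2.79, 2.79, 3.14, 3.14, 3.14, 3.14].

INTERFACE

Orientations are given as a unit quaternion [w, x, y, z].
In Python, from bench import bot gives the robot as it stands. The module is installed in compiled form; this text tells all that it offers.
- The arm moves only by the tool drive_tool, never from a script. Its argument "commands" is a list of rows, each a list of 5 numbers: the gripper's target within -1 to 1 (shut at 1, half-way at 0, fully open at -1), then the shift along the tool's x, y, z in m, then the turn about the tool's z in degrees. In form: [[fingers, tx, ty, tz, yaw], ...]. A call has 1 to 10 rows; each row is the pose to reach, as a shift and turn from the pose measured when the call began, along the tool's axes at that moment; what a row does not reach only later rows make up. A row lasts 1/12 s, in which the tool goes at most 41.7 mm and 7.16 degrees, less where a joint would pass 70% of its speed; a pose out of reach is approached as far as the arm can. A call with a gripper value outside its range is refused whole. The fingers move at their own pace and stop on an object; "squeeze" is the grip in N (left out, the last holds). Time passes only in rows, so rows that repeat a pose let the fingers close. It gives the time, the measured TCP pose, the force and the opening at its end, in the units of the state.
- bot.get_state(): the state, without advancing time (a new reading comes with each control period).
- bot.snapshot(name): name is "scene" or "side" or "wrist"; returns a dict with "img" (420x560x3 uint8, red, green, blue), "z_map" (420x560 float32, mm along the optical axis (not along the pixel's ray), 0 where there is no reading), "intrinsics" (3x3 intrinsics, pixels), "distortion" ([k1, k2, p1, p2, k3] as OpenCV has them; the pictures are not rectified), "origin" and "rotation" of the camera in the world. Camera axes: x right, y down, z forward; pixel columns grow to the right and rows downward; lengths in mm; the calibration is good to about 2 mm. A picture is of the moment at which its call begins.
- bot.job_done(): hands the job in, once; it reports no verdict.
The state is a dict: "time_s": time; "joint_pos": joint angles; "dq": joint speeds; "tau": joint torques, N m; "tcp_pos": TCP position; "eef_rot": TCP orientation; "contact_force": force on the tool from outside, world axes, zero at the start; "moment": the same for the moment, N m; "grip_width": finger opening in mm.
Only numpy, scipy, OpenCV 4.12 (cv2) and the standard library are available. Lean on these libraries where they do the work, as an engineer would, in place of code of your own. Each camera call takes 0.05 s, during which the arm holds its last target. There are 200 camera calls.

## Working session

There is one attempt and no reset: what is moved stays moved. The work goes in short steps, Python scripts to look and compute and a tool call to move; the robot and the scene stay as the last step left them, time stands still between calls to the robot, and variables do not carry over. Pictures are saved under pics/ and viewed, about 8 in all and at most 12, crops included, and the job is handed in when it is done.

Besides the shell and the picture viewer there is one more tool, called after "Emit:" by a JSON object that holds its "fn" and its "kwargs", one argument or row to a line. drive_tool: Moves the arm, as the interface text tells. Its arguments: {"type":"object","properties":{"commands":{"type":"array","items":{"type":"array","items":{"type":"number"}}},"squeeze":{"type":"number"}},"required":["commands"]}

```bash
mkdir -p pics
cat > h.py <<'E'
import numpy as np, cv2
from bench import bot
def snap(n,save=None):
    s=bot.snapshot(n)
    np.savez(n+'.npz',**{k:np.asarray(v) for k,v in s.items()})
    if save: cv2.imwrite('pics/'+save,s['img'][:,:,::-1])
    return s
def load(n): return np.load(n+'.npz')
def ray(s,px):
    p=cv2.undistortPoints(np.array(px,float).reshape(-1,1,2),s['intrinsics'],s['distortion'])[:,0]
    return np.c_[p,np.ones(len(p))]@np.array(s['rotation']).T
def onplane(s,px,z):
    d=ray(s,px);o=np.array(s['origin'])
    return o+d*((z-o[2])/d[:,2])[:,None]
def bydepth(s,px):
    d=ray(s,px); z=np.array([s['z_map'][int(round(v)),int(round(u))] for u,v in px])
    return np.array(s['origin'])+d*z[:,None]
E
python3 - <<'E'
from h import *
a=snap('scene','scene.png');b=snap('side','side.png')
cv2.imwrite('pics/both.png',cv2.resize(np.vstack([a['img'],b['img']])[:,:,::-1],None,fx=.7,fy=.7))
for s in(a,b):print(s['origin'],s['rotation'])
print(bot.get_state())
E
```

```text
[ -59.29861342 -342.12926475  488.30765692] [-0.44218687  0.73861553 -0.43791606  0.25912815]
[295.46627612 682.13553387 625.0294625 ] [ 0.10402008 -0.18837309  0.86722013 -0.44902633]
{'time_s': 0.1, 'joint_pos': array([ 2.58607640e-01,  3.85452131e-01,  6.77867157e-03, -4.22901850e-04,
       -1.19400006e+00, -2.58570565e-01]), 'dq': array([-0.00200743, -0.00288304,  0.00265715,  0.00197285, -0.00048236,
       -0.00010132]), 'tau': array([ 1.65357815e-04, -3.91689312e+01,  1.87934643e+01,  4.23187181e+00,
        1.34990664e-02, -6.93199490e-05]), 'tcp_pos': array([6.24510353e+02, 2.15854741e-02, 2.43593695e+02]), 'eef_rot': array([-7.12520039e-04, -7.07064418e-01,  7.07148492e-01,  6.41801397e-04]), 'contact_force': array([0.74389002, 0.34662744, 0.12082353]), 'moment': array([ 0.01360544, -0.02397584, -0.03831949]), 'grip_width': 87.16231219023487}
```

View pics/scene.png

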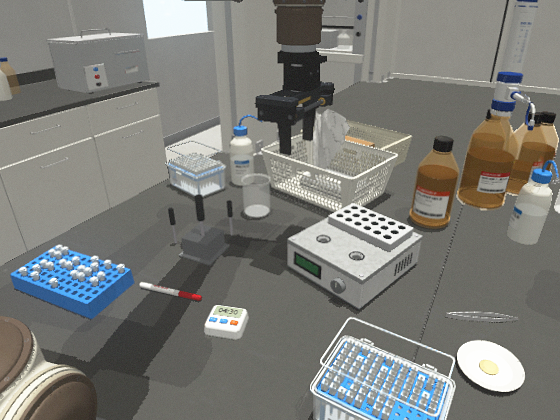

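View pics/side.png

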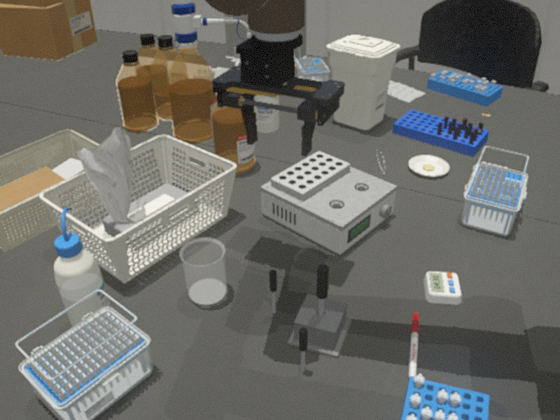

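Scene view: the three pin-like things are at (199,208), (172,215) and (229,208). In the side view they are at (322,281), (303,340) and (273,280). The thick one standing in the grey block, scene (199,208) / side (322,281), is the largest and so is the pin. The holes are at scene (323,239) and (357,256), and side (362,187) and (337,204). The beaker is at scene (257,195).

```bash
sed -i "s/np.array(s\['rotation'\])/R(s)/" h.py
cat >> h.py <<'E'
from scipy.spatial.transform import Rotation
def R(s):
    q=np.array(s['rotation']); return Rotation.from_quat(q[[1,2,3,0]]).as_matrix()
def tri(s1,p1,s2,p2):
    A=[];B=[]
    for s,p in((s1,p1),(s2,p2)):
        d=ray(s,[p])[0];d/=np.linalg.norm(d);P=np.eye(3)-np.outer(d,d);A.append(P);B.append(P@s['origin'])
    x=np.linalg.lstsq(np.vstack(A),np.hstack(B),rcond=None)[0]
    return x
E
python3 - <<'E'
from h import *
a,b=load('scene'),load('side')
print('pin top',tri(a,(199,196),b,(322,267)), 'small',tri(a,(172,208),b,(303,330)),tri(a,(229,201),b,(273,271)))
print('pin sc@135',onplane(a,[(199,196)],135),'side',onplane(b,[(322,267)],135))
for n,s,px in(('sc',a,[(323,239),(357,256)]),('si',b,[(362,187),(337,204)])): print(n,onplane(s,px,70),bydepth(s,[(u,v-9) for u,v in px]))
print('beaker bottom',onplane(a,[(257,212)],0),onplane(b,[(208,293)],0))
def crop(s,x,y,w,h): return cv2.resize(s['img'][y:y+h,x:x+w,::-1],(400,400*h//w),interpolation=cv2.INTER_CUBIC)
cv2.imwrite('pics/c1.png',np.hstack([crop(a,150,160,120,120),crop(b,250,245,120,120)]))
E
```

```text
pin top [486.54418331 149.90650366 133.4202016 ] small [482.519423   228.44142902  86.43773483] [569.43008058 139.02377643  87.28104842]
pin sc@135 [[482.90576991 147.32195262 135.        ]] side [[486.61856464 150.88605923 135.        ]]
sc [[ 549.46769944  -96.11949353   70.        ]
 [ 526.26548541 -173.58896619   70.        ]] [[ 579.42116358  -82.97473036   70.57884878]
 [ 555.58279248 -163.32435652   69.08173222]]
si [[ 526.92635409 -172.47052969   70.        ]
 [ 551.42557756  -96.88096858   70.        ]] [[ 537.01422357 -203.81000191   70.6169988 ]
 [ 562.73900826 -128.17184536   68.28273085]]
beaker bottom [[688.31542144 144.29325528   0.        ]] [[691.05904277 146.33966262   0.        ]]
```

View pics/c1.png

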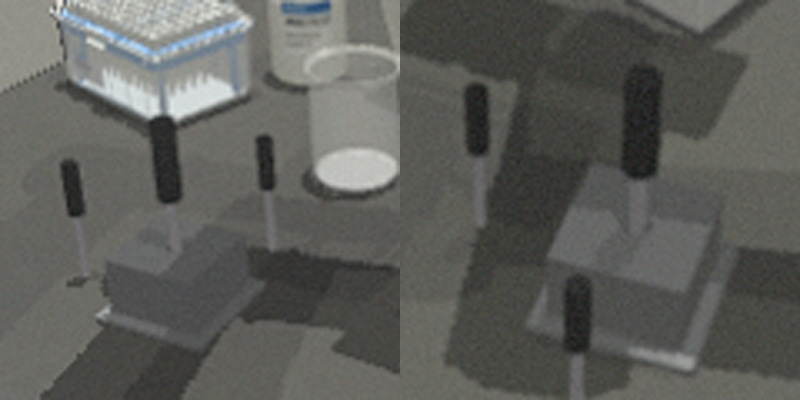

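The crop confirms the largest one, in the stand, at about (486,150) with its top at 135. The small look-alikes are about 80 mm away and 87 high. hole_a is at about (550,-96.5) and hole_b at (526.6,-173). They measure 80.5 mm apart, against 80 stated. I'll go above the pin for a close look.

Emit:
{"fn": "drive_tool", "kwargs": {
  "commands": [
    [-0.2,-0.03,0.028,0.01,0],
    [-0.2,-0.06,0.055,0.02,0],
    [-0.2,-0.09,0.083,0.028,0],
    [-0.2,-0.12,0.11,0.028,0],
    [-0.2,-0.15,0.138,0.028,0],
    [-0.2,-0.15,0.138,0.028,0],
    [-0.2,-0.15,0.138,0.028,0],
    [-0.2,-0.15,0.138,0.028,0]
  ],
  "squeeze": 30
}}

```text
time_s: 0.77
tcp_pos: [486.5, 150.2, 215.9]
eef_rot: [0.001, 0.707, -0.707, -0.001]
contact_force: [0.6, -0.3, -0.4]
grip_width: 53.0
```

Run:
```python
from h import *
w=snap('wrist','w1.png')
print(w['origin'],bot.get_state()['tcp_pos'])
```

```text
[488.22865829  78.80249177 355.88817071] [486.88039696 149.70369038 215.73733811]
```

View pics/w1.png

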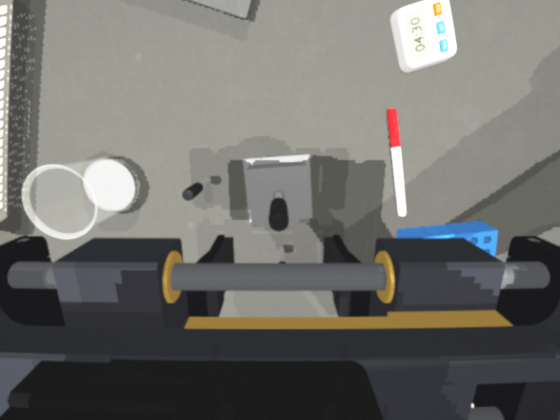

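The wrist view shows the pin's top at about (278,218), between the open fingers. The beaker is well to the left at (85,195).

Run:
```python
from h import *
w=load('wrist'); m=(w['z_map']>0)
I=w['img'].astype(int).sum(2)
sub=(I<150);sub[:160]=0;sub[235:]=0;sub[:,:262]=0;sub[:,296:]=0
v,u=np.nonzero(sub);print(u.min(),u.max(),v.min(),v.max())
P=bydepth(w,list(zip(u,v)));g=P[:,2]>129;g&=P[:,2]<141
print(g.sum(),P[g].mean(0),P[g].min(0),P[g].max(0))
print(onplane(w,[(278,220)],135))
```

```text
270 287 199 229
264 [487.86802024 149.38331853 134.57710247] [481.02779321 143.15295852 129.13165354] [494.41693501 156.79988647 136.7297741 ]
[[488.04886705 149.15808975 135.        ]]
```

Emit:
{"fn": "drive_tool", "kwargs": {
  "commands": [
    [-0.2,0,-0.001,0.03,0],
    [-0.2,0,-0.001,0.06,0],
    [-0.2,0,-0.001,0.085,0],
    [-0.2,0,-0.001,0.103,0],
    [-0.2,0,-0.001,0.103,0],
    [0.3,0,-0.001,0.103,0],
    [1,0,-0.001,0.103,0],
    [1,0,-0.001,0.103,0],
    [1,0,-0.001,0.103,0],
    [1,0,-0.001,0.103,0]
  ],
  "squeeze": 40
}}

```text
time_s: 1.65
tcp_pos: [488.2, 149.9, 113.8]
eef_rot: [0.0, -0.707, 0.707, 0.0]
contact_force: [0.4, -0.2, 0.6]
grip_width: 26.7
```

Emit:
{"fn": "drive_tool", "kwargs": {
  "commands": [
    [1,0,0,0,0],
    [1,0,0,0,0],
    [1,0,0,0,0]
  ]
}}

```text
time_s: 1.9
tcp_pos: [488.1, 150.0, 114.5]
eef_rot: [0.0, -0.707, 0.707, 0.0]
contact_force: [-2.1, -0.1, 4.5]
grip_width: 15.3
```

Emit:
{"fn": "drive_tool", "kwargs": {
  "commands": [
    [1,0,0,0,0],
    [1,0,0,-0.01,0],
    [1,0,0,-0.025,0],
    [1,0,0,-0.045,0],
    [1,0,0,-0.065,0],
    [1,0,0,-0.085,0],
    [1,0,0,-0.105,0],
    [1,0,0,-0.115,0],
    [1,0,0,-0.115,0],
    [1,0,0,-0.115,0]
  ]
}}

```text
time_s: 2.73
tcp_pos: [487.9, 149.9, 229.4]
eef_rot: [0.001, -0.707, 0.707, 0.001]
contact_force: [-0.1, 0.5, -0.8]
grip_width: 15.0
```

Run:
```python
from h import *
a=snap('scene');b=snap('side');w=snap('wrist')
print(bot.get_state())
def crop(s,x,y,w,h): return cv2.resize(s['img'][y:y+h,x:x+w,::-1],(400,400*h//w),interpolation=cv2.INTER_CUBIC)
cv2.imwrite('pics/c2.png',np.hstack([crop(a,130,100,140,140),crop(b,240,170,140,140)]))
cv2.imwrite('pics/w2.png',w['img'][:,:,::-1])
```

```text
{'time_s': 2.8833, 'joint_pos': array([ 0.61575721,  0.20362605, -0.29350704, -0.00163866, -1.07594386,
       -0.61581119]), 'dq': array([-1.54620684e-03,  1.61007078e-03,  4.67991250e-03,  4.64339285e-03,
       -1.82877838e-03, -3.33913095e-05]), 'tau': array([ 7.21336273e-04, -2.92936867e+01,  1.80503941e+01,  4.08437937e+00,
       -1.34396632e-02, -1.02715039e-04]), 'tcp_pos': array([487.33317625, 149.54960886, 227.97826269]), 'eef_rot': array([-0.00100231, -0.70681127,  0.70740088,  0.00090274]), 'contact_force': array([-0.45944017, -0.24513499, -0.12661297]), 'moment': array([ 0.01990144,  0.0184572 , -0.06182219]), 'grip_width': 15.117888479601666}
```

View pics/c2.png

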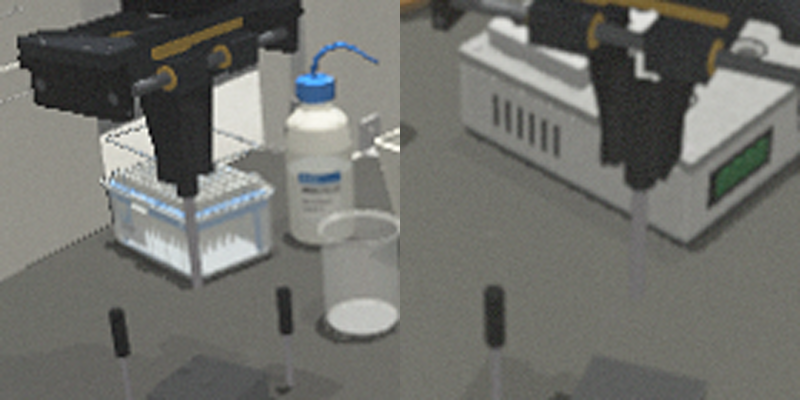

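Both views show the pin held upright in the fingers. The tip is at scene (198.6,200.5) and side (323,274). I'll check it by triangulation.

Run:
```python
from h import *
a,b=load('scene'),load('side')
print(tri(a,(198.6,200.5),b,(323,274)),tri(a,(196.5,169),b,(323,236.5)))
# bottle & cover clearances: tall stuff near the holes
P=bydepth(a,[(u,v) for v in range(140,230) for u in range(400,460)])
g=(P[:,2]>100)&(P[:,0]<900);print(P[g].min(0),P[g].max(0))
```

```text
[484.5496115  151.33737009 123.09018978] [487.57242073 150.96752428 189.98950325]
[ -59.29861342 -342.12926475  100.02075013] [ 866.3132828  -201.6368598   488.30765692]
```

Emit:
{"fn": "drive_tool", "kwargs": {
  "commands": [
    [1,0.03,-0.008,0,0],
    [1,0.06,-0.016,0,0],
    [1,0.095,-0.024,0,0],
    [1,0.13,-0.033,0,0],
    [1,0.165,-0.042,0,0],
    [1,0.2,-0.051,0,0],
    [1,0.23,-0.058,0,0],
    [1,0.246,-0.063,0.01,0],
    [1,0.246,-0.063,0.025,0],
    [1,0.246,-0.063,0.025,0]
  ]
}}

```text
time_s: 3.72
tcp_pos: [547.7, -97.6, 198.4]
eef_rot: [-0.004, -0.706, 0.709, 0.004]
contact_force: [-0.6, 0.1, -1.3]
grip_width: 14.7
```

Emit:
{"fn": "drive_tool", "kwargs": {
  "commands": [
    [1,0,0,0,0],
    [1,0,0,0,0]
  ]
}}

```text
time_s: 3.88
tcp_pos: [547.1, -97.4, 197.5]
eef_rot: [-0.005, -0.706, 0.708, 0.005]
contact_force: [0.5, 0.6, -0.9]
grip_width: 15.2
```

Run:
```python
from h import *
a=snap('scene');b=snap('side');w=snap('wrist','w3.png')
print(bot.get_state())
def crop(s,x,y,w,h): return cv2.resize(s['img'][y:y+h,x:x+w,::-1],(400,400*h//w),interpolation=cv2.INTER_CUBIC)
cv2.imwrite('pics/c3.png',np.vstack([np.hstack([crop(a,270,170,120,100),crop(b,290,130,120,100)]),cv2.resize(w['img'][80:260,150:430,::-1],(800,514))[:266*0+514]])[:, :])
```

```text
{'time_s': 4.0333, 'joint_pos': array([ 0.11519098,  0.31160012, -0.22201338, -0.0016572 , -1.04744628,
       -0.11726732]), 'dq': array([-0.00066938, -0.00547119,  0.0015097 , -0.00032588,  0.00102901,
        0.00087622]), 'tau': array([-1.17261540e-01, -3.37872863e+01,  1.73481739e+01,  3.93593967e+00,
       -8.51639430e-03, -1.67343169e-03]), 'tcp_pos': array([548.07898138, -97.04034458, 199.07443302]), 'eef_rot': array([-0.0035811 , -0.70606702,  0.70812606,  0.00374461]), 'contact_force': array([ 1.12594432, -0.50099481,  0.02560938]), 'moment': array([ 0.03033545,  0.04545138, -0.00108716]), 'grip_width': 15.217476609368711}
```

View pics/c3.png

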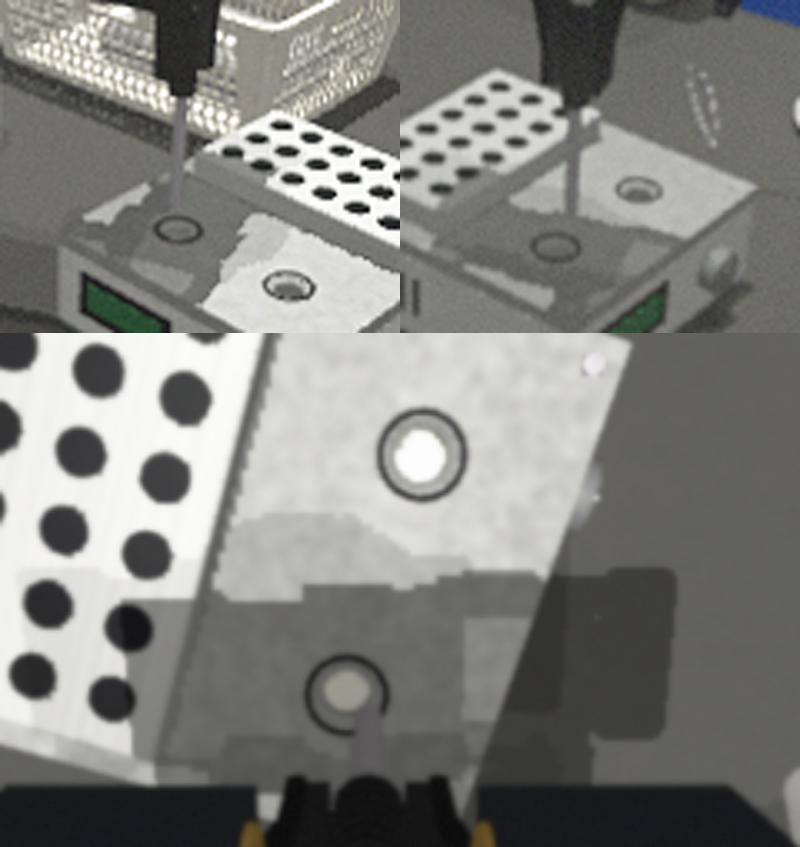

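In the wrist picture hole_a is at about (271,206), hole_b at (298,123) and the pin tip at (280,210). The scene tip is at (323.4,232) and the side tip at (341.3,194). The tip is still offset from hole_a's centre.

Run:
```python
from h import *
a,b,w=load('scene'),load('side'),load('wrist')
print('tip tri',tri(a,(323.4,232),b,(341.3,194)))
for z in(92,95): print('tip wrist',onplane(w,[(279.7,210)],z))
for n,s,p in(('sc',a,[(323.4,239)]),('si',b,[(336.5,204)]),('w',w,[(271.1,206.4),(297.7,122.7)])):print(n,onplane(s,p,70))
# depth: refine holes by white faces / depth inside
print('face depth', bydepth(w,[(270,201),(297,122),(272,200)]))
hs=cv2.medianBlur(w['z_map'],3)
for c in((271,206),(298,123)):
    print([round(bydepth(w,[(c[0]+dx,c[1]+dy)])[0,2],1) for dy in(-5,0,4) for dx in(-4,-2,0,2)])
print(np.median(bydepth(w,[(u,v) for u in range(265,300) for v in range(150,165)])[:,2]))
```

```text
tip tri [544.20188273 -99.1371158   91.17715029]
tip wrist [[546.98214222 -98.95119043  92.        ]]
tip wrist [[547.02719762 -99.79728568  95.        ]]
sc [[549.83659186 -96.80359412  70.        ]]
si [[552.27794413 -96.50250336  70.        ]]
w [[ 554.74799365  -96.32454701   70.        ]
 [ 530.65523523 -172.29522835   70.        ]]
face depth [[ 556.00909209  -97.82759588   54.96663958]
 [ 530.33990498 -173.10044431   57.01508614]
 [ 554.02090758  -98.8166499    54.89479109]]
[np.float64(53.0), np.float64(54.6), np.float64(53.6), np.float64(54.0), np.float64(54.3), np.float64(53.9), np.float64(56.2), np.float64(53.8), np.float64(54.7), np.float64(53.7), np.float64(55.3), np.float64(55.4)]
[np.float64(57.4), np.float64(57.9), np.float64(57.6), np.float64(56.2), np.float64(58.5), np.float64(56.6), np.float64(56.1), np.float64(56.8), np.float64(55.8), np.float64(57.8), np.float64(56.4), np.float64(57.1)]
69.95362562092026
```

Emit:
{"fn": "drive_tool", "kwargs": {
  "commands": [
    [1,-0.0027,-0.0073,0.008,0],
    [1,-0.0027,-0.0073,0.016,0],
    [1,-0.0027,-0.0073,0.018,0],
    [1,-0.0027,-0.0073,0.018,0],
    [1,-0.0027,-0.0073,0.018,0]
  ]
}}

```text
time_s: 4.45
tcp_pos: [555.0, -94.3, 180.6]
eef_rot: [-0.004, -0.706, 0.708, 0.004]
contact_force: [0.1, 0.3, -1.1]
grip_width: 15.4
```

Run:
```python
from h import *
a=snap('scene');b=snap('side');w=snap('wrist')
print([bot.get_state()[k] for k in('tcp_pos','contact_force','eef_rot')])
def crop(s,x,y,w,h): return cv2.resize(s['img'][y:y+h,x:x+w,::-1],(400,400*h//w),interpolation=cv2.INTER_CUBIC)
cv2.imwrite('pics/c4.png',np.hstack([np.vstack([crop(a,300,205,50,50)[:290],crop(b,312,175,50,50)[:290]]),crop(w,245,160,50,72)]))
```

```text
[array([555.32949239, -94.40544312, 181.25239174]), array([-0.06730431,  0.04511956, -0.71082048]), array([-0.00342519, -0.70608118,  0.70811372,  0.00355021])]Traceback (most recent call last):
  File "<stdin>", line 5, in <module>
    return _nx.concatenate(arrs, 1, dtype=dtype, casting=casting)
           ~~~~~~~~~~~~~~~^^^^^^^^^^^^^^^^^^^^^^^^^^^^^^^^^^^^^^^
ValueError: all the input array dimensions except for the concatenation axis must match exactly, but along dimension 0, the array at index 0 has size 580 and the array at index 1 has size 576
```

Run:
```python
from h import *
a,b,w=load('scene'),load('side'),load('wrist')
def crop(s,x,y,w,h): return cv2.resize(s['img'][y:y+h,x:x+w,::-1],(400,400*h//w),interpolation=cv2.INTER_CUBIC)
cv2.imwrite('pics/c4.png',np.hstack([np.vstack([crop(a,300,215,50,36),crop(b,312,180,50,36)]),crop(w,245,160,50,72)]))
```

```text
(no output)
```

View pics/c4.png

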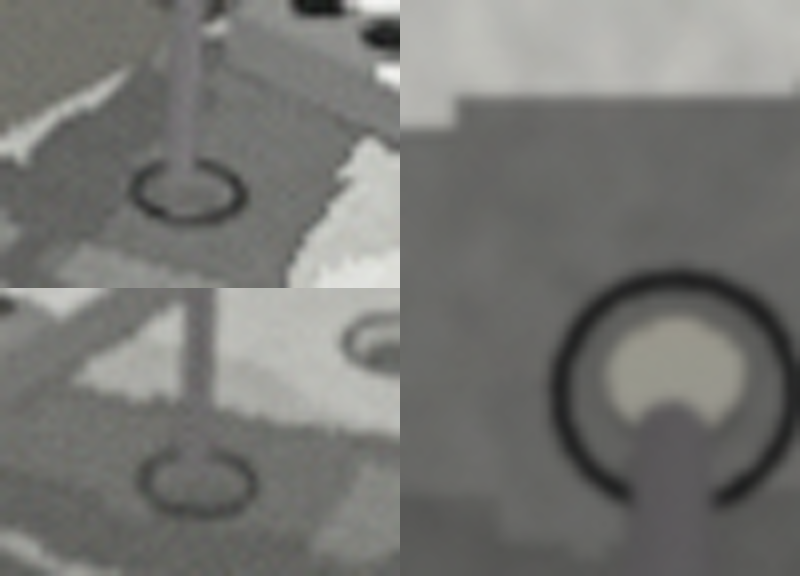

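Run:
```python
from h import *
a,b,w=load('scene'),load('side'),load('wrist')
t=tri(a,(322.75,236.5),b,(337,200.9));h=(onplane(a,[(323.5,238.9)],70)+onplane(b,[(336.75,204.25)],70))/2
print(t,h,h-t)
h=onplane(w,[(279.5,209.1),(0,0)],70)[0]
for z in (75,77):
    t=onplane(w,[(279,214.5)],z); print(t,h-t)
```

```text
[550.62417708 -95.65835753  76.36322374] [[550.9133473  -96.37145181  70.        ]] [[ 0.28917022 -0.71309428 -6.36322374]]
[[555.09246225 -92.37294731  75.        ]] [[-0.51281777 -3.47906894 -5.        ]]
[[555.1155651  -92.96990636  77.        ]] [[-0.53592062 -2.8821099  -7.        ]]
```

The tip is centred to within about 1–2 mm, so I'll shift y by -1.5 mm and feel down hole_a in small steps.

Emit:
{"fn": "drive_tool", "kwargs": {
  "commands": [
    [1,0.0015,0,0,0],
    [1,0.0015,0,0.004,0],
    [1,0.0015,0,0.008,0],
    [1,0.0015,0,0.012,0],
    [1,0.0015,0,0.016,0],
    [1,0.0015,0,0.016,0],
    [1,0.0015,0,0.016,0]
  ]
}}

```text
time_s: 5.18
tcp_pos: [555.0, -95.9, 164.8]
eef_rot: [-0.004, -0.706, 0.708, 0.004]
contact_force: [-0.1, 0.1, -1.2]
grip_width: 14.9
```

Emit:
{"fn": "drive_tool", "kwargs": {
  "commands": [
    [1,0,0,0.001,0],
    [1,0,0,0.001,0],
    [1,0,0,0.002,0],
    [1,0,0,0.002,0]
  ]
}}

```text
time_s: 5.52
tcp_pos: [554.9, -95.9, 162.7]
eef_rot: [-0.004, -0.706, 0.708, 0.004]
contact_force: [0.2, 0.5, -0.5]
grip_width: 15.3
```

Emit:
{"fn": "drive_tool", "kwargs": {
  "commands": [
    [1,0,0,0.001,0],
    [1,0,0,0.001,0],
    [1,0,0,0.002,0],
    [1,0,0,0.002,0]
  ]
}}

```text
time_s: 5.85
tcp_pos: [554.8, -95.9, 160.6]
eef_rot: [-0.004, -0.706, 0.708, 0.004]
contact_force: [0.3, -0.0, -0.2]
grip_width: 15.3
```

Emit:
{"fn": "drive_tool", "kwargs": {
  "commands": [
    [1,0,0,0.001,0],
    [1,0,0,0.001,0],
    [1,0,0,0.001,0]
  ]
}}

```text
time_s: 6.1
tcp_pos: [554.7, -95.9, 159.5]
eef_rot: [-0.004, -0.706, 0.708, 0.004]
contact_force: [0.0, 0.7, -0.1]
grip_width: 15.2
```

Emit:
{"fn": "drive_tool", "kwargs": {
  "commands": [
    [1,0,0,0.001,0],
    [1,0,0,0.001,0],
    [1,0,0,0.001,0]
  ]
}}

```text
time_s: 6.35
tcp_pos: [554.9, -95.9, 158.8]
eef_rot: [-0.004, -0.706, 0.708, 0.004]
contact_force: [1.0, 0.2, 0.8]
grip_width: 15.4
```

Emit:
{"fn": "drive_tool", "kwargs": {
  "commands": [
    [1,0,0,0.001,0],
    [1,0,0,0.001,0],
    [1,0,0,0.001,0]
  ]
}}

```text
time_s: 6.6
tcp_pos: [555.1, -96.0, 158.5]
eef_rot: [-0.004, -0.706, 0.708, 0.003]
contact_force: [-1.4, -0.3, 4.4]
grip_width: 15.0
```

Emit:
{"fn": "drive_tool", "kwargs": {
  "commands": [
    [1,0,0,0.001,0],
    [1,0,0,0.001,0],
    [1,0,0,0.001,0]
  ]
}}

```text
time_s: 6.85
tcp_pos: [555.1, -96.0, 158.4]
eef_rot: [-0.004, -0.706, 0.708, 0.003]
contact_force: [-1.4, 0.5, 6.1]
grip_width: 14.7
```

Emit:
{"fn": "drive_tool", "kwargs": {
  "commands": [
    [1,0,0,0.0015,0],
    [1,0,0,0.0015,0],
    [1,0,0,0.0015,0]
  ]
}}

```text
time_s: 7.1
tcp_pos: [555.2, -96.1, 158.1]
eef_rot: [-0.004, -0.706, 0.708, 0.003]
contact_force: [-2.9, 1.9, 7.7]
grip_width: 15.1
```

Run:
```python
from h import *
for i in range(3):
    s=bot.get_state();print(s['tcp_pos'],s['contact_force'])
```

```text
[555.20352766 -96.09296916 158.12137366] [-2.87009551  1.91333421  7.73674712]
[555.20352766 -96.09296916 158.12137366] [-2.87009551  1.91333421  7.73674712]
[555.20352766 -96.09296916 158.12137366] [-2.87009551  1.91333421  7.73674712]
```

hole_a holds at 7.7 N with only about 0.5 mm of travel, and the tip at z≈53.5 matches the seen face height, so this is the stiff plug. I'll retract and go to hole_b.

Emit:
{"fn": "drive_tool", "kwargs": {
  "commands": [
    [1,0,0,-0.01,0],
    [1,0,0,-0.022,0],
    [1,0,0,-0.03,0],
    [1,0.015,0.005,-0.03,0],
    [1,0.035,0.011,-0.03,0],
    [1,0.055,0.017,-0.03,0],
    [1,0.0762,0.024,-0.03,0],
    [1,0.0762,0.024,-0.028,0],
    [1,0.0762,0.024,-0.024,0],
    [1,0.0762,0.024,-0.024,0]
  ]
}}

```text
time_s: 7.93
tcp_pos: [530.7, -171.9, 181.2]
eef_rot: [-0.004, -0.706, 0.708, 0.004]
contact_force: [1.0, 0.4, -1.2]
grip_width: 15.0
```

Emit:
{"fn": "drive_tool", "kwargs": {
  "commands": [
    [1,0,0,0,0]
  ]
}}

```text
time_s: 8.02
tcp_pos: [530.9, -171.3, 180.7]
eef_rot: [-0.004, -0.706, 0.708, 0.004]
contact_force: [0.4, -0.4, -0.0]
grip_width: 15.0
```

Run:
```python
from h import *
a=snap('scene');b=snap('side');w=snap('wrist')
print([bot.get_state()[k] for k in('tcp_pos','contact_force','eef_rot')])
def crop(s,x,y,w,h): return cv2.resize(s['img'][y:y+h,x:x+w,::-1],(400,400*h//w),interpolation=cv2.INTER_CUBIC)
cv2.imwrite('pics/c5.png',np.hstack([np.vstack([crop(a,332,232,50,36),crop(b,337,162,50,36)]),crop(w,252,160,50,72)]))
```

```text
[array([ 530.97942922, -171.24836436,  180.96738477]), array([-0.49102023,  0.48508777, -0.41184602]), array([-0.00399716, -0.7066263 ,  0.70756503,  0.0038748 ])]
```

View pics/c5.png

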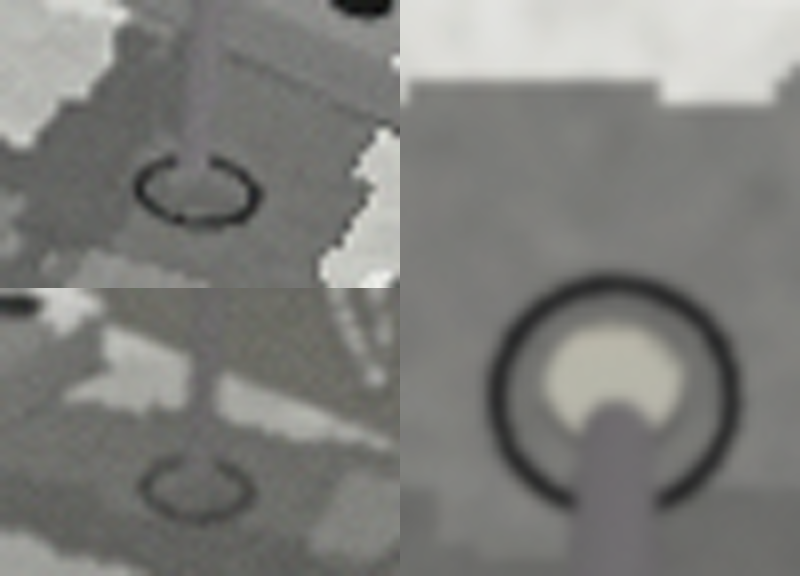

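The tip stands over hole_b, in the same place relative to the ring as before the good entry at hole_a. I'll make the same small y shift and go down.

Emit:
{"fn": "drive_tool", "kwargs": {
  "commands": [
    [1,0.0013,0,0,0],
    [1,0.0013,0,0.004,0],
    [1,0.0013,0,0.008,0],
    [1,0.0013,0,0.012,0],
    [1,0.0013,0,0.015,0],
    [1,0.0013,0,0.016,0],
    [1,0.0013,0,0.016,0]
  ]
}}

```text
time_s: 8.75
tcp_pos: [530.5, -172.6, 164.4]
eef_rot: [-0.004, -0.707, 0.708, 0.004]
contact_force: [-0.2, -0.2, -0.7]
grip_width: 14.8
```

Emit:
{"fn": "drive_tool", "kwargs": {
  "commands": [
    [1,0,0,0.001,0],
    [1,0,0,0.002,0],
    [1,0,0,0.002,0],
    [1,0,0,0.002,0]
  ]
}}

```text
time_s: 9.08
tcp_pos: [530.5, -172.6, 162.5]
eef_rot: [-0.004, -0.707, 0.708, 0.004]
contact_force: [0.9, 0.2, 0.4]
grip_width: 14.6
```

Emit:
{"fn": "drive_tool", "kwargs": {
  "commands": [
    [1,0,0,0.0015,0],
    [1,0,0,0.0015,0],
    [1,0,0,0.0015,0]
  ]
}}

```text
time_s: 9.33
tcp_pos: [530.9, -172.7, 161.5]
eef_rot: [-0.004, -0.707, 0.708, 0.004]
contact_force: [0.9, -1.2, 0.7]
grip_width: 15.0
```

Emit:
{"fn": "drive_tool", "kwargs": {
  "commands": [
    [1,0,0,0.0015,0],
    [1,0,0,0.0015,0],
    [1,0,0,0.0015,0]
  ]
}}

```text
time_s: 9.58
tcp_pos: [530.9, -172.7, 160.4]
eef_rot: [-0.004, -0.707, 0.707, 0.004]
contact_force: [-1.5, 1.1, 3.3]
grip_width: 14.9
```

Emit:
{"fn": "drive_tool", "kwargs": {
  "commands": [
    [1,0,0,0.0015,0],
    [1,0,0,0.0015,0],
    [1,0,0,0.0015,0]
  ]
}}

```text
time_s: 9.83
tcp_pos: [531.0, -172.7, 159.1]
eef_rot: [-0.004, -0.707, 0.707, 0.003]
contact_force: [0.6, 0.9, 4.5]
grip_width: 15.2
```

Emit:
{"fn": "drive_tool", "kwargs": {
  "commands": [
    [1,0,0,0.0015,0],
    [1,0,0,0.0015,0],
    [1,0,0,0.0015,0]
  ]
}}

```text
time_s: 10.08
tcp_pos: [531.0, -172.8, 157.7]
eef_rot: [-0.004, -0.707, 0.707, 0.003]
contact_force: [-0.7, 0.4, 5.3]
grip_width: 15.0
```

Emit:
{"fn": "drive_tool", "kwargs": {
  "commands": [
    [1,0,0,0.002,0],
    [1,0,0,0.002,0],
    [1,0,0,0.002,0]
  ]
}}

```text
time_s: 10.33
tcp_pos: [531.0, -172.8, 156.1]
eef_rot: [-0.004, -0.707, 0.707, 0.003]
contact_force: [-1.6, 1.2, 5.9]
grip_width: 15.2
```

It gives by about 5 mm at 4.5–6 N, so this is the plunger. I'll press on to the stop.

Emit:
{"fn": "drive_tool", "kwargs": {
  "commands": [
    [1,0,0,0.002,0],
    [1,0,0,0.002,0],
    [1,0,0,0.002,0]
  ]
}}

```text
time_s: 10.58
tcp_pos: [531.2, -172.9, 155.3]
eef_rot: [-0.004, -0.707, 0.707, 0.003]
contact_force: [-2.5, 0.6, 9.0]
grip_width: 15.3
```

Emit:
{"fn": "drive_tool", "kwargs": {
  "commands": [
    [1,0,0,0.002,0],
    [1,0,0,0.002,0],
    [1,0,0,0.002,0]
  ]
}}

```text
time_s: 10.83
tcp_pos: [531.4, -173.0, 155.2]
eef_rot: [0.004, 0.707, -0.707, -0.002]
contact_force: [-3.3, 1.6, 12.9]
grip_width: 14.8
```

Emit:
{"fn": "drive_tool", "kwargs": {
  "commands": [
    [1,0,0,0.0025,0],
    [1,0,0,0.0025,0],
    [1,0,0,0.0025,0]
  ]
}}

```text
time_s: 11.08
tcp_pos: [531.5, -173.1, 155.1]
eef_rot: [0.004, 0.708, -0.707, -0.002]
contact_force: [-3.4, 2.9, 14.6]
grip_width: 15.0
```

Emit:
{"fn": "drive_tool", "kwargs": {
  "commands": [
    [1,0,0,0.0025,0],
    [1,0,0,0.0025,0],
    [1,0,0,0.0025,0],
    [1,0,0,0.0025,0],
    [1,0,0,0.0025,0],
    [1,0,0,0.0025,0]
  ]
}}

```text
time_s: 11.58
tcp_pos: [531.5, -173.2, 155.1]
eef_rot: [0.004, 0.708, -0.706, -0.001]
contact_force: [-4.6, 2.3, 15.9]
grip_width: 14.8
```

Run:
```python
from h import *
for i in range(6):
    a=snap('scene');s=bot.get_state();print(s['time_s'],s['tcp_pos'],s['contact_force'],s['grip_width'])
b=snap('side')
cv2.imwrite('pics/c6.png',np.hstack([cv2.resize(a['img'][120:270,200:400,::-1],(400,300)),cv2.resize(b['img'][120:270,180:380,::-1],(400,300))]))
```

```text
11.6333 [ 531.45542436 -173.20754422  155.1181428 ] [-4.40588181  3.15067771 15.92397286] 15.189458922443686
11.6833 [ 531.45552683 -173.19199225  155.09730684] [-4.58230466  2.42831429 15.18087887] 15.185406597281707
11.7333 [ 531.45231603 -173.21365627  155.11396512] [-3.75346673  3.00551776 15.97835684] 15.138970605209893
11.7833 [ 531.44090757 -173.19642881  155.11740207] [-4.31258797  3.09656289 14.77627213] 15.39185863901702
11.8333 [ 531.43889579 -173.20496668  155.11397078] [-4.74850022  2.77620038 16.35650906] 15.029849919213397
11.8833 [ 531.46543403 -173.21278391  155.13641783] [-4.08501506  2.90875062 15.78709234] 15.216069434337399
```

View pics/c6.png

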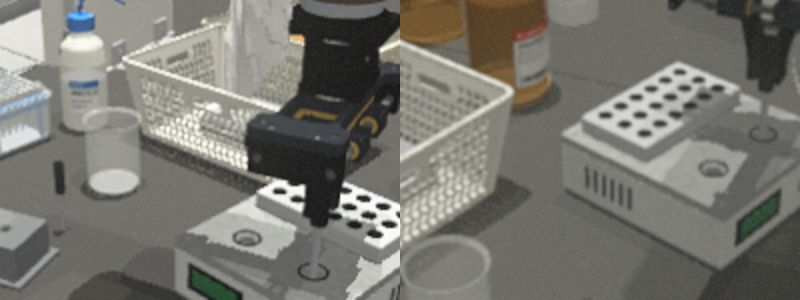

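The pin is down hole_b and held upright, and the reading is a steady ~16 N at the stop. The beaker stands where it was. I'm handing in.

```bash
python3 -c "
from bench import bot
bot.job_done()
s=bot.get_state();print(s['time_s'],s['tcp_pos'],s['contact_force'],s['grip_width'])"
```

```text
the job is handed in; nothing more can be done
the job is handed in; nothing more can be done
```

The plunger is under hole_b. It is pressed to its stop with the pin still gripped, and the job was handed in at about 11.9 s of the 48 s allowed.

- **Pin:** I drew the largest of the three look-alikes, the one in the stand, and it stayed upright in the grip.
- **hole_a (plug):** it held at 7.7 N with only about 0.5 mm of movement, so I stopped and withdrew. That is well short of the 3 mm limit.
- **hole_b (plunger):** it began to give at about 4 N and moved about 6 mm. It then stopped hard at a TCP height of 155.1 mm.
- **Last checks:** the force was steady at 15–16 N with no creep, and the fingers read 15.2 mm on the 16 mm grip. The beaker had not moved in the last picture.
- **Disagreements:**
  - The wrist camera placed the holes about 3–4 mm further out in x than the two fixed cameras did. I aligned the tip to each hole within the same views, so this had no effect.
  - A side force of about 5 N was showing at the end, probably from the pin leaning slightly under load.
- **Not checked:** the state could not be read after hand-in, so the final one-second hold is unconfirmed.

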